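# Toner cartridge: feel for the flat, roll it up, shut the hatch

## Task

The toner cartridge has been dropped into the printer with its flat side turned away, so the hatch cannot shut. Feel for the flat along the drum, roll the cartridge in its bearings until the flat faces straight up, then swing the hatch over and shut it fully. Leave the stamps, the syringe tray and the mug where they are.

Things in the scene. Friction and masses are not known exactly. Their poses are not given: they have to be found in the camera images.
- cartridge_mid (a point): Middle of the blue toner cartridge, on its axis, 128 mm above the desk. The point is fixed to the printer and does NOT turn with the cartridge. Axes: z up, x from the printer's front (paper slot) to its back, y along the cartridge. A drum 64 mm in diameter, 190 mm long, held in bearings at both ends; cannot be lifted out. Turns either way without end stop and stays where left.
- drum_top (a point): Highest line of the drum, 32 mm over cartridge_mid, fixed to the printer like it. One flat runs along the whole drum: 42 mm wide (83 degrees of the round), 24 mm from the axis, so 8 mm deep. Facing up it lies 8 mm under this point. Where it points is not given: at the start 69 to 180 degrees from up, either way. A fingertip pressed here with 4 to 20 N and moved along x rolls the drum (0.03 N m).
- printer: White desktop printer, 320 (x) x 370 (y) x 175 mm high, heavy, does not move. Origin under its middle on the desk, x from front to back. In its top the bay, open upwards: 125 mm in x (from 75 mm before the origin to 50 mm behind it), 220 mm in y, 95 mm deep; the cartridge's axis runs 20 mm before the origin. Small control panel on the top at the +y side.
- hatch_hinge (a point): Middle of the hatch's hinge line, at the back of the bay, 70 mm behind (+x) and 44 mm over cartridge_mid, fixed to the printer; same axes, the hinge line is y.
- hatch_edge (a point): Middle of the free edge of the hatch: a white panel 216 mm wide, 6 mm thick, its edge 123 mm from the hinge line. Moves with the hatch. Its inner side carries a grey presser bar, 28 mm wide, 150 mm long, 16 mm high, 70 mm from the hinge line.
- hatch (a joint): Hatch angle, rad. 0: shut, outer face level with the printer's top. Starts open at 1.8 to 2.05, leaning back past upright; stays where left (1.2 N at 100 mm from the hinge moves it). Push its back (outer) face to the front, then down. Shut, its bar lies 1 mm over the upturned flat; pressed with 10 N it levels a flat up to 15 degrees off; on the round it stops, the hatch open by 0.1.
- red_stamp: Small red and black stamp, 30 x 42 x 60 mm high, standing loose on the printer's top beside the bay (on its -y side). Origin under its middle. To be left alone.
- black_stamp: Larger black and grey stamp, 50 x 75 x 105 mm high, standing loose on the desk behind the printer. Origin under its middle. To be left alone.
- syringe_tray: Pale tray with four syringes, 230 x 100 x 24 mm high, lying loose on the desk before the printer's front. Origin under its middle. To be left alone.
- pen_mug: White mug with two pens, 80 mm diameter, 95 mm high (pens to 150 mm), loose on the desk behind the printer. Origin under its middle. To be left alone.

How it is judged:
By the outcome, as a careful person would: the job done as asked, in the order asked, and still so for the second after the job is handed in, with the robot touching nothing.
It also fails if it takes over 72 s, if anything falls off the work surface, if the arm or the gripper's body presses on something with over 40 N, if the wrist force passes 120 N, or if a joint passes its speed limit or range.

## Robot

A 6-joint arm with a two-finger parallel gripper is mounted at the origin on the work surface. World frame = base frame: x ahead of the robot, y to its left, z up, the work surface at z = 0. Lengths are in m, angles in rad, forces in N, time in s.
With the tool pointing down it reaches from about 0.3 to 0.875 m from the base axis. Payload 6.4 kg.
Tool frame: the origin (TCP) lies between the finger pads; the fingertips stand ctrl.tip_extent ahead of it and the grasp point (between the pads) is the TCP (ctrl.tip_extent is the distance from the TCP to the fingertips, in m); z points along the fingers, y is the line along which they close (so a half turn about z gives the same grasp; the last joint's range is limited). The gripper opens to 85 mm and grips with 20 to 120 N. Pads are 22 mm wide; open, the fingers measure 114 mm over their backs; the gripper's body (76 mm by 85 mm) begins 54 mm behind the grasp point. The pads swing forward as they close: fully open they stand 13 mm farther back than shut.
Start: joints at [0.955, 0.181, 1.607, -0, 1.354, -0.206], TCP at [0.229, 0.527, 0.22] pointing down, gripper open.
Joint ranges: [-2.99, 2.99], [-0.89, 2.07], [0.3, 2.58], [-1.14, 4.28], [0, 2.63], [-3.12, 3.12]. Speed limits (rad/s): [2.57, 2.57, 3.01, 3.14, 3.14, 3.14].

## Interface

Orientations are given as a unit quaternion [w, x, y, z].
In Python, from bench import ctrl gives the robot as it stands.
- The arm moves only by the tool send_rows, never from a script. Its arguments are lists of equal length, an entry for each row: "dr": the turn, a rotation vector about the tool's x, y, z in units of 6 degrees (1.0 is 6 degrees), a list of three; "xyz": the shift along the tool's x, y, z in cm, a list of three; "jaw": the opening in per cent of the stroke, from 0 (shut) to 100 (fully open). In form: {"dr": [[wx, wy, wz], ...], "xyz": [[dx, dy, dz], ...], "jaw": [jaw, ...]}. A call has exactly 8 rows; each row is the pose to reach, as a shift and turn from the pose commanded when the call began, along the tool's axes at that moment; what a row does not reach only later rows make up. A row lasts 1/8 s, in which the tool goes at most 62.5 mm and 10.7 degrees, less where a joint would pass 70% of its speed; a pose out of reach is approached as far as the arm can. A call with a gripper value outside its range is refused whole. The fingers move at their own pace and stop on an object; the grip force is fixed at half the most. Time passes only in rows, so rows that repeat a pose let the fingers close, or fill a call up. It gives the time, the measured TCP pose, the force, the opening and the grip force at its end, in the units of the state.
- ctrl.get_obs(): the state, without advancing time (a new reading comes with each control period).
- ctrl.camera(name): name is "scene" or "top"; returns the picture (480x640x3 uint8, red, green, blue); there is no depth.
- ctrl.calibration(name): a dict with "camera_matrix" (3x3 intrinsics, pixels), "world_from_camera" (4x4, takes a point from camera to world coordinates). Camera axes: x right, y up, looking along -z (the intrinsics and any distortion apply to the point x, -y, -z); pixel columns grow to the right and rows downward; lengths in m; the calibration is good to about 2 mm. A picture is of the moment at which its call begins. calibration takes no time and is no camera call.
- ctrl.hand_in(): hands the job in; it is judged then, once.
The state is a dict: "time_s": time; "q": joint angles; "dq": joint speeds; "joint_efforts": joint torques, N m; "eef_pos": TCP position; "eef_rot": TCP orientation; "wrist_force": force on the tool from outside, world axes, zero at the start; "torque": the same for the moment, N m; "opening": opening from 0.0 (shut) to 1.0 (fully open); "grasp_force": force on a finger pad.
Only numpy, scipy, OpenCV 4.12 (cv2) and the standard library are available. Lean on these libraries where they do the work, as an engineer would, in place of code of your own. Each camera call takes 0.05 s, during which the arm holds its last target. There are 200 camera calls.

## Working session

There is one attempt and no reset: what is moved stays moved. The work goes in short steps, Python scripts to look and compute and a tool call to move; the robot and the scene stay as the last step left them, time stands still between calls to the robot, and variables do not carry over. Pictures are saved under pics/ and viewed, at most 10 in all, crops included, and the job is handed in when it is done.

Besides the shell and the picture viewer there is one more tool, called after "Emit:" as name(argument=value, ...) on one line, values as JSON. send_rows: Moves the arm, as the interface text tells. Its arguments: {"type":"object","properties":{"dr":{"type":"array","items":{"type":"array","items":{"type":"number"}}},"xyz":{"type":"array","items":{"type":"array","items":{"type":"number"}}},"jaw":{"type":"array","items":{"type":"number"}}},"required":["dr","xyz","jaw"]}

```bash
mkdir -p pics; ls; python3 - <<'E'
from bench import ctrl
import cv2,numpy as np
np.set_printoptions(precision=4,suppress=True)
for n in("scene","top"):
    im=ctrl.camera(n); cv2.imwrite(f"pics/{n}0.png",im[:,:,::-1]); c=ctrl.calibration(n); print(n,c)
o=ctrl.get_obs(); print(o,ctrl.tip_extent)
E
```

```text
pics
scene {'camera_matrix': array([[507.6863,   0.    , 318.5385],
       [  0.    , 507.6863, 251.8983],
       [  0.    ,   0.    ,   1.    ]]), 'world_from_camera': array([[-0.4195, -0.685 ,  0.5957,  1.288 ],
       [ 0.9076, -0.3306,  0.2589,  0.3273],
       [ 0.0196,  0.6492,  0.7603,  0.9994],
       [ 0.    ,  0.    ,  0.    ,  1.    ]])}
top {'camera_matrix': array([[544.4352,   0.    , 322.0072],
       [  0.    , 544.4352, 233.2659],
       [  0.    ,   0.    ,   1.    ]]), 'world_from_camera': array([[-0.0022,  0.9898, -0.1427,  0.4449],
       [-1.    , -0.0019,  0.0022,  0.0327],
       [ 0.0019,  0.1427,  0.9898,  1.1842],
       [ 0.    ,  0.    ,  0.    ,  1.    ]])}
{'time_s': 0.1, 'q': array([ 0.9547,  0.1815,  1.6079,  0.    ,  1.3539, -0.2063]), 'dq': array([-0.0022, -0.0023, -0.0031,  0.0012,  0.0008,  0.0008]), 'joint_efforts': array([  0.001 , -44.5874, -35.2237,  -0.0003,   0.004 ,   0.    ]), 'eef_pos': array([0.2288, 0.5269, 0.2188]), 'eef_rot': array([-0.0003,  0.2035,  0.9791, -0.0008]), 'wrist_force': array([-0.174 ,  0.7528,  0.1753]), 'torque': array([ 0.0135,  0.0144, -0.0275]), 'grasp_force': 0.0, 'opening': 0.9973988903155628} 0.019
```

View pics/scene0.png

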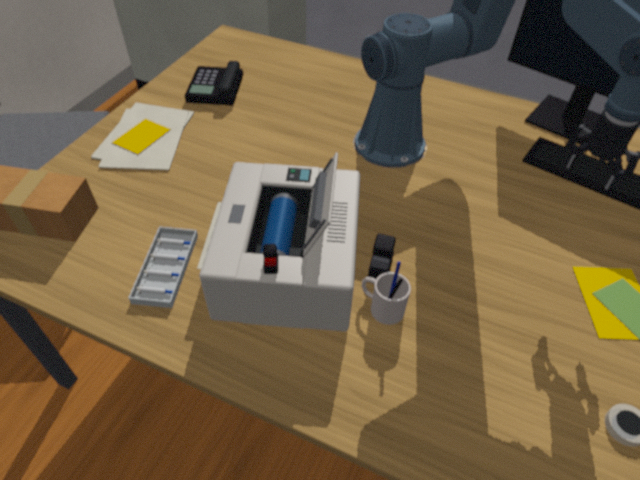

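View pics/top0.png

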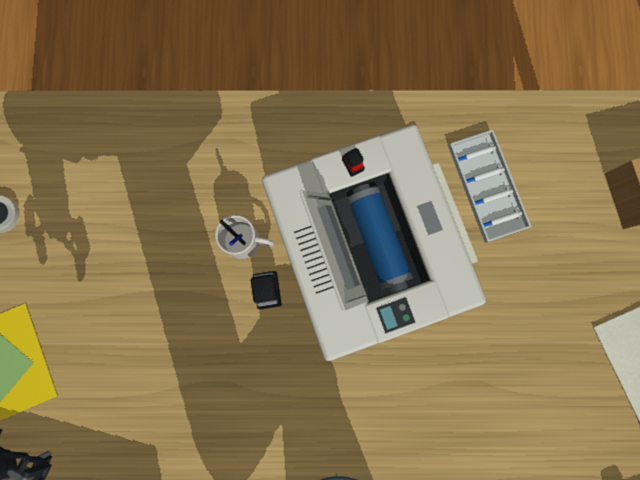

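The scene view shows the printer with the open hatch. The top view gives the printer's top corners at about (264,178), (416,125), (485,302) and (328,360), the control panel (+y side) at (396,315), the red stamp at (353,160), and the hatch to the left of the drum.

```bash
cat > h.py <<'E'
from bench import ctrl
import cv2,numpy as np
from scipy.spatial.transform import Rotation as R
np.set_printoptions(precision=4,suppress=True)
def ray(n,uv):
    c=ctrl.calibration(n);K=c["camera_matrix"];T=c["world_from_camera"]
    d=np.linalg.inv(K)@[uv[0],uv[1],1]; return T[:3,3],T[:3,:3]@(d*[1,-1,-1])
def onz(n,uv,z):
    p,d=ray(n,uv); return p+d*(z-p[2])/d[2]
def proj(n,P):
    c=ctrl.calibration(n);T=c["world_from_camera"]
    q=T[:3,:3].T@(np.asarray(P)-T[:3,3])*[1,-1,-1]; q=c["camera_matrix"]@q; return q[:2]/q[2]
E
python3 - <<'E'
from h import *
im=cv2.imread("pics/top0.png")
hsv=cv2.cvtColor(im,cv2.COLOR_BGR2HSV)
C=np.array([onz("top",p,0.175)[:2] for p in [(264,178),(416,125),(485,302),(328,360)]])
print(C, [np.linalg.norm(C[i]-C[(i+1)%4]) for i in range(4)])
m=cv2.inRange(hsv,(95,120,40),(125,255,255)); m[:,:330]=0;m[:,430:]=0; m[300:]=0
n,l,s,ce=cv2.connectedComponentsWithStats(m);i=1+s[1:,4].argmax()
r=cv2.minAreaRect(np.argwhere(l==i)[:,::-1].astype(np.float32)); print(r)
print("drum c",onz("top",r[0],0.14), [onz("top",p,0.14)[:2] for p in cv2.boxPoints(r)])
o=C.mean(0); yv=((C[2]+C[3])-(C[0]+C[1]));yv/=np.linalg.norm(yv); xv=np.array([yv[1],-yv[0]])
print("o",o,"x",xv,"y",yv,"yaw",np.arctan2(xv[1],xv[0]),"cm",o-.02*xv)
w=lambda a,b,z:np.r_[o+a*xv+b*yv,z]
hy=[w(.05,s*.108,.172) for s in(-1,0,1)]
print("hinge",hy)
for t in(1.8,1.9,2.05):
  E=[w(.05-.123*np.cos(t),s*.108,.172+.123*np.sin(t)) for s in(-1,1)]
  print(t,E,[proj(c,e) for c in("top","scene") for e in E])
for nm,a,b in(("pans",0,.16),):print(w(a,b,0))
print(R.from_quat(ctrl.get_obs()["eef_rot"][[1,2,3,0]]).as_matrix())
a=cv2.resize(im[110:380,250:500],None,fx=2.2,fy=2.2,interpolation=3)
b=cv2.resize(cv2.imread("pics/scene0.png")[140:340,190:420],None,fx=2.2,fy=2.2,interpolation=3)
cv2.imwrite("pics/c0.png",a);cv2.imwrite("pics/c1.png",b)
E
```

```text
[[ 0.6968  0.1405]
 [ 0.8011 -0.1513]
 [ 0.4621 -0.2692]
 [ 0.3584  0.0201]] [np.float64(0.3098507119469036), np.float64(0.3589556899212284), np.float64(0.3073609133712686), np.float64(0.3591404549050494)]
((379.2890319824219, 236.94827270507812), (86.70198059082031, 33.158836364746094), 69.07550048828125)
drum c [ 0.5881 -0.0805  0.14  ] [array([ 0.6564, -0.0211]), array([ 0.6799, -0.0821]), array([ 0.521 , -0.1388]), array([ 0.4985, -0.0789])]
o [ 0.5796 -0.065 ] x [-0.3319  0.9433] y [-0.9433 -0.3319] yaw 1.9090787731365075 cm [ 0.5862 -0.0838]
hinge [array([0.6649, 0.018 , 0.172 ]), array([ 0.563 , -0.0178,  0.172 ]), array([ 0.4611, -0.0536,  0.172 ])]
1.8 [array([0.6556, 0.0444, 0.2918]), array([ 0.4518, -0.0273,  0.2918])] [array([313.7599, 184.9125]), array([357.8879, 307.3929]), array([315.8029, 217.298 ]), array([325.3311, 148.1044])]
1.9 [array([0.6517, 0.0556, 0.2884]), array([ 0.4479, -0.0161,  0.2884])] [array([307.1605, 187.6655]), array([350.9356, 309.8533]), array([321.8067, 219.0095]), array([330.5743, 149.728 ])]
2.05 [array([0.6461, 0.0715, 0.2811]), array([ 0.4423, -0.0001,  0.2811])] [array([297.8262, 191.8925]), array([340.9887, 313.3505]), array([330.3274, 222.2992]), array([338.0077, 152.9004])]
[ 0.4287 -0.1181  0.    ]
[[-0.9172  0.3984 -0.001 ]
 [ 0.3984  0.9172 -0.0014]
 [ 0.0004 -0.0017 -1.    ]]
```

View pics/c0.png

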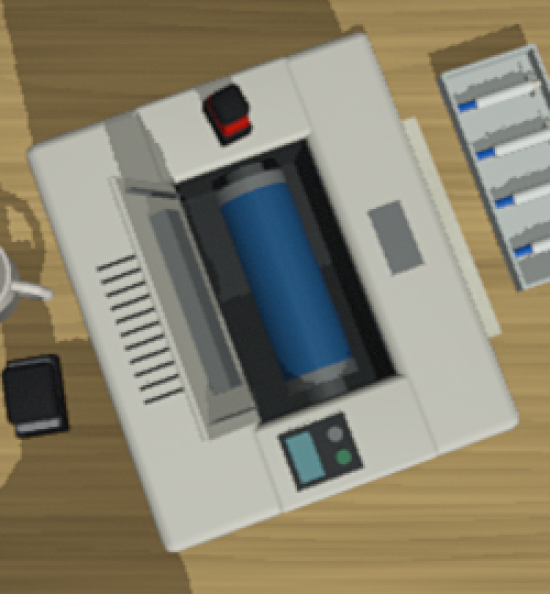

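View pics/c1.png

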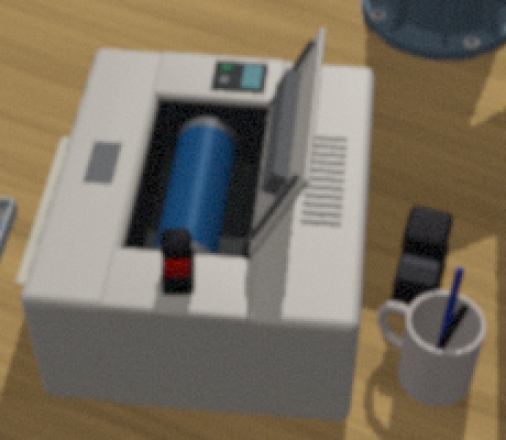

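The crops show the drum across the bay at about top (379,237), the hatch leaning back at roughly 1.95 rad, and no visible flat. I'm moving above the drum now, with tool y along the printer's x.

Emit:
send_rows(dr=[[0,0,0],[0,0,-1],[0,0,-2],[0,0,-3],[0,0,-4],[0,0,-5],[0,0,-6],[0,0,-7.15]], xyz=[[0,0,-6],[-3,-2,-11],[-8,-6,-15],[-13,-9.5,-16],[-18,-13,-16],[-23,-16.8,-16],[-28,-20.5,-16],[-33,-24,-16]], jaw=[0,0,0,0,0,0,0,0])

```text
time_s: 1.1
eef_pos: [0.4323, 0.181, 0.3795]
eef_rot: [0.0, -0.171, 0.985, 0.0]
wrist_force: [0.3, 0.7, -1.2]
opening: 0.004
grasp_force: 0.0
```

```bash
cat >> h.py <<'E'
O=np.array([.5862,-.0838,.128]);X=np.array([-.3319,.9433,0]);Y=np.array([-.9433,-.3319,0]);Z=np.array([0,0,1.])
def st():
    o=ctrl.get_obs(); p=o["eef_pos"]; M=R.from_quat(o["eef_rot"][[1,2,3,0]]).as_matrix()
    tip=p+ctrl.tip_extent*M[:,2]; d=tip-O
    F=o["wrist_force"]
    print("t",o["time_s"],"q",o["q"],"tip rel cart (x,y,z) mm",1e3*np.array([d@X,d@Y,d[2]]),"F",np.array([F@X,F@Y,F[2]]))
    return o,p,M
E
cat > s.py <<'E'
from h import *
o,p,M=st(); print(M, "to drumtop+60 tool cm",100*M.T@(O+[0,0,.032+.06+.019]-p))
print("rot units", (R.from_matrix(M).inv()*R.from_matrix(np.c_[Y,X,-Z])).as_rotvec(degrees=True)/6)
E
python3 s.py
```

```text
t 1.1 q [ 0.1424 -0.1528  1.6289  0.0001  1.6654 -1.7713] tip rel cart (x,y,z) mm [300.9139  57.3053 232.5279] F [ 0.6193 -0.4931 -1.2191]
[[-0.9418 -0.3362  0.    ]
 [-0.3362  0.9418  0.0001]
 [-0.0001  0.0001 -1.    ]] to drumtop+60 tool cm [ -5.5916 -30.1192  14.0496]
rot units [0.0012 0.0009 0.0437]
```

Emit:
send_rows(dr=[[0,0,0],[0,0,0],[0,0,0],[0,0,0],[0,0,0],[0,0,0],[0,0,0],[0,0,0]], xyz=[[-1,-6,0],[-2,-12,0],[-3.5,-18,0],[-4.5,-24,0],[-5.6,-30,0],[-5.6,-30,6],[-5.6,-30,12],[-5.6,-30,17.5]], jaw=[0,0,0,0,0,0,0,0])

```text
time_s: 2.1
eef_pos: [0.5836, -0.0815, 0.202]
eef_rot: [-0.001, -0.168, 0.986, 0.0]
wrist_force: [0.1, 0.0, 0.2]
opening: 0.001
grasp_force: 0.0
```

```bash
python3 s.py
```

```text
t 2.1 q [-0.3401  0.229   1.5866  0.      1.3275 -2.2492] tip rel cart (x,y,z) mm [ 3.0165  1.7068 54.9884] F [-0.0033 -0.1353  0.2015]
[[-0.9433 -0.3319 -0.0015]
 [-0.3319  0.9433  0.0005]
 [ 0.0012  0.001  -1.    ]] to drumtop+60 tool cm [-0.164  -0.2961 -3.7017]
rot units [ 0.0095 -0.0114 -0.0001]
```

Emit:
send_rows(dr=[[0,0,0],[0,0,0],[0,0,0],[0,0,0],[0,0,0],[0,0,0],[0,0,0],[0,0,0]], xyz=[[0,-0.1,1.2],[0,-0.2,2],[0,-0.3,2.2],[0,-0.3,2.25],[0,-0.3,2.3],[0,-0.3,2.35],[0,-0.3,2.4],[0,-0.3,2.4]], jaw=[0,0,0,0,0,0,0,0])

```text
time_s: 3.1
eef_pos: [0.5853, -0.0842, 0.1806]
eef_rot: [-0.0, -0.169, 0.986, 0.0]
wrist_force: [-0.5, -0.6, -0.6]
opening: 0.002
grasp_force: 0.0
```

```bash
python3 s.py
```

```text
t 3.1 q [-0.3434  0.2531  1.6022 -0.      1.2864 -2.2532] tip rel cart (x,y,z) mm [-0.1004  0.9483 33.6343] F [-0.3788  0.6928 -0.5974]
[[-0.9431 -0.3325 -0.0001]
 [-0.3325  0.9431  0.    ]
 [ 0.0001  0.0001 -1.    ]] to drumtop+60 tool cm [-0.0941  0.0105 -5.8366]
rot units [ 0.0007 -0.0009  0.0063]
```

Emit:
send_rows(dr=[[0,0,0],[0,0,0],[0,0,0],[0,0,0],[0,0,0],[0,0,0],[0,0,0],[0,0,0]], xyz=[[0,0,0.05],[0,0,0.1],[0,0,0.15],[0,0,0.2],[0,0,0.25],[0,0,0.3],[0,0,0.3],[0,0,0.3]], jaw=[0,0,0,0,0,0,0,0])

```text
time_s: 4.1
eef_pos: [0.5854, -0.0843, 0.1777]
eef_rot: [0.0, -0.169, 0.986, -0.0]
wrist_force: [0.2, -0.8, -0.4]
opening: -0.0
grasp_force: 0.0
```

```bash
python3 s.py
```

```text
t 4.1 q [-0.3435  0.2562  1.6047  0.      1.2807 -2.2532] tip rel cart (x,y,z) mm [-0.1845  0.8856 30.7391] F [-0.8379  0.0936 -0.3953]
[[-0.9431 -0.3324  0.0001]
 [-0.3324  0.9431 -0.    ]
 [-0.0001 -0.     -1.    ]] to drumtop+60 tool cm [-0.089   0.0181 -6.1261]
rot units [-0.0003  0.0006  0.0055]
```

Emit:
send_rows(dr=[[0,0,0],[0,0,0],[0,0,0],[0,0,0],[0,0,0],[0,0,0],[0,0,0],[0,0,0]], xyz=[[0,0,0.05],[0,0,0.1],[0,0,0.15],[0,0,0.2],[0,0,0.25],[0,0,0.3],[0,0,0.3],[0,0,0.3]], jaw=[0,0,0,0,0,0,0,0])

```text
time_s: 5.1
eef_pos: [0.5854, -0.0842, 0.1747]
eef_rot: [-0.0, -0.169, 0.986, 0.0]
wrist_force: [0.6, 0.4, 0.4]
opening: -0.003
grasp_force: 0.0
```

```bash
python3 s.py
```

```text
t 5.1 q [-0.3435  0.2593  1.6073 -0.      1.275  -2.2532] tip rel cart (x,y,z) mm [-0.1526  0.9193 27.6838] F [ 0.1468 -0.7027  0.4409]
[[-0.9431 -0.3325 -0.    ]
 [-0.3325  0.9431  0.    ]
 [ 0.      0.     -1.    ]] to drumtop+60 tool cm [-0.0916  0.0154 -6.4316]
rot units [ 0.0003 -0.0004  0.0058]
```

```bash
python3 - <<'E'
from h import *
for n,(a,b,c,d) in{"scene":(120,300,200,380),"top":(140,320,290,470)}.items():
    im=ctrl.camera(n)[:,:,::-1]; 
    cv2.imwrite(f"pics/{n}1.png",im)
    globals()[n]=cv2.resize(im[a:b,c:d],(400,400),interpolation=3)
    print(n,proj(n,O+[0,0,.032]),proj(n,O+[0,0,.028]))
cv2.imwrite("pics/m1.png",np.hstack([scene,top]))
E
```

```text
scene [276.9925 220.5922] [277.0667 221.8049]
top [382.1632 236.4957] [381.9298 236.7827]
```

View pics/m1.png

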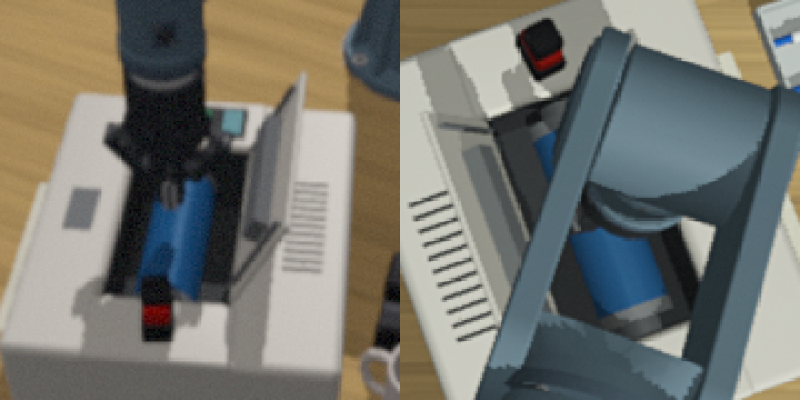

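The tip shows at about scene (277,212), whereas I expected (277,222), so it may be sitting higher than computed. I'll check this with a ray.

```bash
python3 - <<'E'
from h import *
for v in (209,212,214):
  p,d=ray("scene",(277.4,v))
  for yy in(-.011,0,.011):
    t=(yy-(p-O)@Y)/(d@Y); q=p+t*d-O; print(v,yy,1e3*np.array([q@X,q@Y,q[2]]))
for z in(.028,.04): print([proj("scene",O+X*a+Y*b+Z*z) for a in(-.014,.014) for b in(-.011,.011)])
im=cv2.imread("pics/scene1.png");print(im[200:222,272:284].max(2)); print(im[200:222,277])
E
```

```text
209 -0.011 [  4.6272 -11.      80.5434]
209 0 [ 2.529   0.     69.4967]
209 0.011 [ 0.4308 11.     58.4499]
212 -0.011 [  4.2305 -11.      71.176 ]
212 0 [ 2.1268  0.     59.9984]
212 0.011 [ 0.023  11.     48.8208]
214 -0.011 [  3.9633 -11.      64.8643]
214 0 [ 1.8558 -0.     53.5986]
214 0.011 [-0.2517 11.     42.3328]
[array([270.2777, 224.7595]), array([271.763 , 217.8954]), array([282.4416, 225.7669]), array([283.7806, 218.8828])]
[array([269.9988, 221.1054]), array([271.4991, 214.2322]), array([282.259 , 222.1166]), array([283.6108, 215.2233])]
[[ 32  25  32  44  38  35  35  32  24  17  35  45]
 [ 31  46  49  64  55  39  36  30  21  19  49  78]
 [ 32  57  72  76  58  44  45  37  19  35  52  98]
 [ 44  62  76  65  59  60  56  46  35  26  55 106]
 [ 47  70  68  60  51  70  72  54  27  26  60 105]
 [ 47  70  72  57  59  69  64  59  28  31  53 102]
 [ 46  67  71  55  55  67  79  53  30  29  51 100]
 [ 51  65  67  56  54  71  74  55  36  34  64 107]
 [ 44  59  66  59  55  67  72  58  43  37  77 119]
 [ 46  54  71  55  54  66  75  57  34  42  82 124]
 [ 49  56  70  60  54  66  68  5
[... 211 characters left out ...]
41 143 141]
 [114 112 113 113 112 113 118 125 138 144 142 137]
 [107 118 119 120 120 118 123 131 140 146 143 140]
 [113 119 118 117 121 127 126 134 143 145 142 136]
 [115 121 116 118 123 125 129 138 142 145 138 135]
 [112 118 121 120 121 126 130 137 144 143 138 130]
 [119 121 112 120 123 125 130 137 145 146 139 130]
 [119 119 123 122 123 126 134 141 144 144 136 126]]
[[ 35  29  30]
 [ 39  33  33]
 [ 42  42  44]
 [ 58  60  58]
 [ 70  70  66]
 [ 68  69  67]
 [ 67  63  65]
 [ 71  67  69]
 [ 66  64  67]
 [ 64  65  66]
 [ 66  63  64]
 [ 58  55  57]
 [ 61  62  60]
 [ 66  52  51]
 [ 94  70  47]
 [113  72  40]
 [118  72  16]
 [127  81  37]
 [125  80  33]
 [126  82  36]
 [125  78  33]
 [126  81  32]]
```

Emit:
send_rows(dr=[[0,0,0],[0,0,0],[0,0,0],[0,0,0],[0,0,0],[0,0,0],[0,0,0],[0,0,0]], xyz=[[0,0,0.05],[0,0,0.1],[0,0,0.15],[0,0,0.2],[0,0,0.25],[0,0,0.3],[0,0,0.35],[0,0,0.4]], jaw=[0,0,0,0,0,0,0,0])

```text
time_s: 6.2
eef_pos: [0.5854, -0.0842, 0.1706]
eef_rot: [-0.0, -0.169, 0.986, 0.0]
wrist_force: [0.3, 0.0, 0.2]
opening: -0.002
grasp_force: 0.0
```

```bash
python3 - <<'E'
from h import *
st()
print(proj("scene",(.2288,.5269,.20)),proj("top",(.2288,.5269,.20)))
C=[(0.6968,.1405),(.8011,-.1513),(.4621,-.2692),(.3584,.0201)]
print([proj("scene",(*c,.175)) for c in C])
E
```

```text
t 6.2 q [-0.3434  0.2635  1.6107 -0.      1.2674 -2.2532] tip rel cart (x,y,z) mm [-0.1411  0.8989 23.6387] F [-0.0887 -0.3301  0.1733]
[579.3249 191.7873] [ 35.655  438.5682]
[array([349.3309, 285.7379]), array([198.4146, 273.0892]), array([234.3824, 161.0914]), array([356.8099, 170.0651])]
```

Emit:
send_rows(dr=[[0,0,0],[0,0,0],[0,0,0],[0,0,0],[0,0,0],[0,0,0],[0,0,0],[0,0,0]], xyz=[[0,0,0.1],[0,0,0.2],[0,0,0.3],[0,0,0.4],[0,0,0.5],[0,0,0.6],[0,0,0.7],[0,0,0.8]], jaw=[0,0,0,0,0,0,0,0])

```text
time_s: 7.2
eef_pos: [0.5854, -0.0843, 0.1626]
eef_rot: [0.0, -0.169, 0.986, 0.0]
wrist_force: [0.3, 0.3, 0.4]
opening: 0.006
grasp_force: 0.0
```

```bash
python3 - <<'E'
from h import *
st()
a=ctrl.camera("scene");b=ctrl.camera("top")
a=cv2.resize(a[140:290,210:360,::-1],(400,400),interpolation=3)
i=cv2.resize(cv2.imread("pics/scene0.png")[120:220,540:640],(400,400),interpolation=3)
cv2.imwrite("pics/m2.png",np.hstack([a,i]))
E
```

```text
t 7.2 q [-0.3435  0.272   1.6173  0.      1.2522 -2.2532] tip rel cart (x,y,z) mm [-0.1622  0.9043 15.6375] F [ 0.1827 -0.4326  0.404 ]
```

View pics/m2.png

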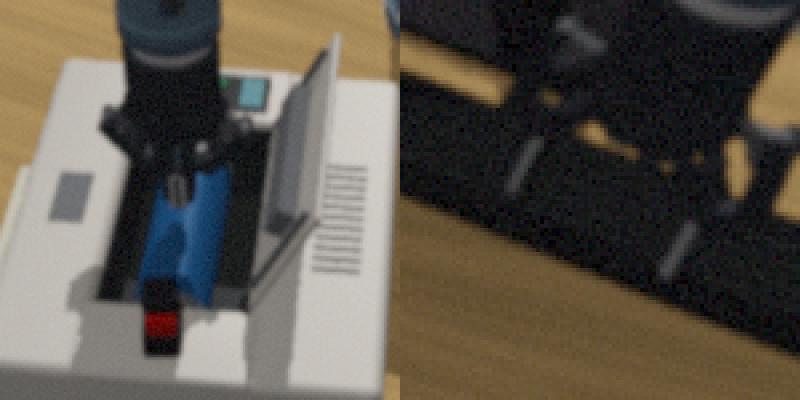

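The tip is at scene (277,217) with its shadow below it on the drum, so it is still about 20 mm above the drum. I'll keep going down.

Emit:
send_rows(dr=[[0,0,0],[0,0,0],[0,0,0],[0,0,0],[0,0,0],[0,0,0],[0,0,0],[0,0,0]], xyz=[[0,0,0.15],[0,0,0.3],[0,0,0.45],[0,0,0.6],[0,0,0.7],[0,0,0.8],[0,0,0.9],[0,0,1.0]], jaw=[0,0,0,0,0,0,0,0])

```text
time_s: 8.3
eef_pos: [0.5854, -0.0843, 0.1526]
eef_rot: [0.0, -0.169, 0.986, -0.0]
wrist_force: [0.2, 0.2, 0.2]
opening: 0.001
grasp_force: 0.0
```

```bash
python3 s.py
```

```text
t 8.3 q [-0.3435  0.2831  1.6252 -0.      1.2333 -2.2532] tip rel cart (x,y,z) mm [-0.1808  0.9027  5.6453] F [ 0.0922 -0.2048  0.155 ]
[[-0.9431 -0.3325  0.0001]
 [-0.3325  0.9431 -0.    ]
 [-0.     -0.     -1.    ]] to drumtop+60 tool cm [-0.0907  0.0176 -8.6355]
rot units [-0.0004  0.0004  0.0058]
```

Emit:
send_rows(dr=[[0,0,0],[0,0,0],[0,0,0],[0,0,0],[0,0,0],[0,0,0],[0,0,0],[0,0,0]], xyz=[[0,0,0.08],[0,0,0.16],[0,0,0.24],[0,0,0.32],[0,0,0.4],[0,0,0.48],[0,0,0.56],[0,0,0.64]], jaw=[0,0,0,0,0,0,0,0])

```text
time_s: 9.3
eef_pos: [0.5857, -0.0849, 0.1482]
eef_rot: [0.0, -0.169, 0.986, -0.001]
wrist_force: [-7.0, -0.3, 14.4]
opening: -0.003
grasp_force: 7.3
```

```bash
python3 - <<'E'
from h import *
st()
a=ctrl.camera("scene");b=ctrl.camera("top")
cv2.imwrite("pics/scene3.png",a[:,:,::-1])
a=cv2.resize(a[170:270,230:330,::-1],(500,500),interpolation=3)
cv2.imwrite("pics/m3.png",a)
E
```

```text
t 9.3 q [-0.3437  0.2882  1.6283 -0.0011  1.2238 -2.2533] tip rel cart (x,y,z) mm [-0.8909  0.7993  1.235 ] F [ 2.0772  6.6975 14.3538]
```

View pics/m3.png

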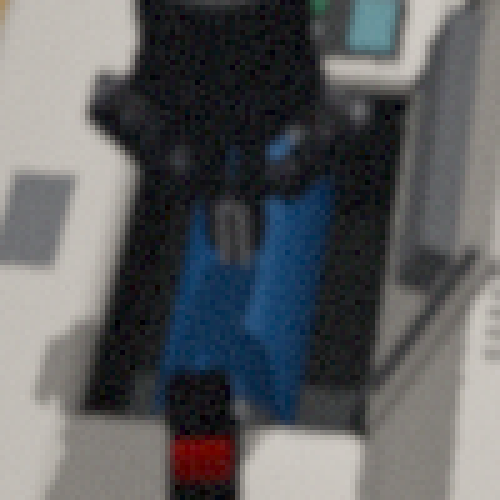

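Contact is made: 14 N vertical, with the tip at scene (277,222) on the drum's top line. So computed tip z is about 1.2 mm when the real one is 32 mm. Before choosing a roll direction I'll check the shading profile around the drum for a hint of the flat.

```bash
python3 - <<'E'
from h import *
for n in("top","scene"):
    im=cv2.imread(f"pics/{n}0.png")
    print(n)
    for t in range(-90,100,10):
        a=np.radians(t); r=[]
        for y in np.linspace(-.05,.07,40):
            u=proj(n,O+X*.032*np.sin(a)+Z*.032*np.cos(a)+Y*y); r.append(cv2.getRectSubPix(im,(1,1),tuple(map(float,u)))[0,0])
        print(t,np.median(r,0),end=" ")
    print()
E
```

```text
top
-90 [62. 45. 30.] -80 [55.  42.5 31. ] -70 [62. 45. 30.] -60 [79.5 53.  25. ] -50 [96.5 62.  24. ] -40 [105.  68.  27.] -30 [112.  73.  29.] -20 [117.  77.  32.] -10 [123.  82.  36.] 0 [124.  83.  37.] 10 [123.5  83.   36.5] 20 [115.  75.  31.] 30 [108.  70.  28.] 40 [101.  65.  26.] 50 [93. 60. 24.] 60 [84. 53. 21.] 70 [76. 48. 19.] 80 [67.5 43.  18. ] 90 [60.  40.5 23. ] 
scene
-90 [43.  32.5 23.5] -80 [37. 30. 24.] -70 [40. 31. 23.] -60 [52.5 35.5 21.5] -50 [76. 47. 20.] -40 [95.5 59.  21. ] -30 [105.   65.   22.5] -20 [111.  68.  24.] -10 [114.   71.   23.5] 0 [121.5  78.   34. ] 10 [135.5  96.   54. ] 20 [131.   91.   50.5] 30 [112.  71.  29.] 40 [101.  62.  22.] 50 [93.  57.  18.5] 60 [85.5 53.  19. ] 70 [78.  48.  17.5] 80 [72. 43. 16.] 90 [67. 41. 16.]
```

The shading is smoothly round from -60 to +90 degrees, so the flat is not on the visible half and lies underneath. I'll lift, turn the tool 90 degrees so the wide knuckles run along the drum clear of the hatch, then roll towards +x.

Emit:
send_rows(dr=[[0,0,0],[0,0,1.78],[0,0,3.56],[0,0,5.34],[0,0,7.1],[0,0,8.9],[0,0,10.7],[0,0,12.4]], xyz=[[0,0,-1],[0,0,-1],[0,0,-1],[0,-0.3,-1],[0,-0.6,-1],[0,-1,-1],[0,-1.4,-1],[0,-1.8,-1]], jaw=[0,0,0,0,0,0,0,0])

```text
time_s: 10.4
eef_pos: [0.5915, -0.1013, 0.1564]
eef_rot: [0.0, 0.464, 0.886, 0.0]
wrist_force: [0.2, -0.1, -0.2]
opening: -0.001
grasp_force: 0.0
```

```bash
sed -i 's/np.c_\[Y,X,-Z\]/np.c_[X,-Y,-Z]/' s.py; python3 s.py
```

```text
t 10.4 q [-0.3672  0.2969  1.5992  0.0001  1.2453 -0.9725] tip rel cart (x,y,z) mm [-18.2558   0.7869   9.4419] F [-0.1444 -0.1528 -0.2022]
[[-0.569   0.8224  0.0002]
 [ 0.8224  0.569   0.0001]
 [-0.0001  0.0002 -1.    ]] to drumtop+60 tool cm [ 1.7397  0.5593 -8.2558]
rot units [0.0018 0.0003 2.5489]
```

Emit:
send_rows(dr=[[0,0,1.5],[0,0,2.55],[0,0,2.55],[0,0,2.55],[0,0,2.55],[0,0,2.55],[0,0,2.55],[0,0,2.55]], xyz=[[0,0,0],[0,0,0.3],[0,0,0.7],[0,0,0.8],[0,0,0.86],[0,0,0.92],[0,0,0.98],[0,0,1.02]], jaw=[0,0,0,0,0,0,0,0])

```text
time_s: 11.4
eef_pos: [0.5914, -0.1012, 0.1461]
eef_rot: [0.0, 0.575, 0.818, 0.0]
wrist_force: [-1.2, -0.8, -0.3]
opening: -0.001
grasp_force: 0.0
```

```bash
python3 s.py
```

```text
t 11.4 q [-0.3672  0.3083  1.6072 -0.      1.226  -0.7115] tip rel cart (x,y,z) mm [-18.1758   0.884   -0.8812] F [-0.318   1.426  -0.3239]
[[-0.3376  0.9413  0.0001]
 [ 0.9413  0.3376 -0.    ]
 [-0.0001  0.0001 -1.    ]] to drumtop+60 tool cm [ 1.8164  0.1    -9.2882]
rot units [0.0005 0.0006 0.0578]
```

Emit:
send_rows(dr=[[0,0,0],[0,0,0],[0,0,0],[0,0,0],[0,0,0],[0,0,0],[0,0,0],[0,0,0]], xyz=[[0.3,0,0],[0.6,0,-0.04],[1.0,0,-0.06],[1.4,0,-0.06],[1.8,0,-0.06],[2.2,0,-0.06],[2.5,0,-0.06],[2.5,0,-0.06]], jaw=[0,0,0,0,0,0,0,0])

```text
time_s: 12.4
eef_pos: [0.5832, -0.0776, 0.1483]
eef_rot: [0.001, 0.575, 0.818, 0.0]
wrist_force: [-3.3, -0.7, 9.3]
opening: 0.0
grasp_force: 4.8
```

```bash
python3 s.py|head -1; python3 - <<'E'
from h import *
a=ctrl.camera("scene");b=ctrl.camera("top")
cv2.imwrite("pics/scene4.png",a[:,:,::-1]);cv2.imwrite("pics/top4.png",b[:,:,::-1])
a=cv2.resize(a[170:270,230:330,::-1],(400,400),interpolation=3)
b=cv2.resize(b[150:310,310:470,::-1],(400,400),interpolation=3)
cv2.imwrite("pics/m4.png",np.hstack([a,b]))
E
```

```text
t 12.4 q [-0.3337  0.2808  1.6376 -0.0003  1.2219 -0.6782] tip rel cart (x,y,z) mm [6.8398 0.7045 1.3055] F [0.4904 3.3747 9.2947]
```

View pics/m4.png

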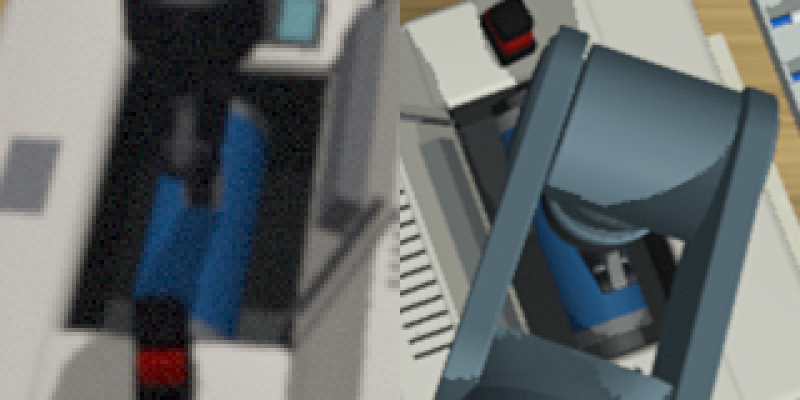

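Contact on the round again at z = 1.3 with 9 N, and almost no x force, so the drum rolls freely with the finger. I'll repeat the strokes.

Emit:
send_rows(dr=[[0,0,0],[0,0,0],[0,0,0],[0,0,0],[0,0,0],[0,0,0],[0,0,0],[0,0,0]], xyz=[[0,0,-0.8],[-2.1,0,-0.8],[-2.1,0,-0.2],[-2.1,0,0],[-1.4,0,0],[-0.7,0,0],[0,0,0],[0.7,0,0]], jaw=[0,0,0,0,0,0,0,0])

```text
time_s: 13.5
eef_pos: [0.5809, -0.0716, 0.1479]
eef_rot: [0.001, 0.576, 0.818, -0.0]
wrist_force: [-2.3, -1.1, 6.8]
opening: 0.002
grasp_force: 3.3
```

```bash
python3 s.py|head -1
```

```text
t 13.5 q [-0.3248  0.2748  1.646  -0.001   1.2192 -0.6683] tip rel cart (x,y,z) mm [13.2024  0.9269  0.9277] F [-0.2595  2.5444  6.7793]
```

Emit:
send_rows(dr=[[0,0,0],[0,0,0],[0,0,0],[0,0,0],[0,0,0],[0,0,0],[0,0,0],[0,0,0]], xyz=[[0,0,-0.8],[-2.8,0,-0.8],[-2.8,0,-0.2],[-2.8,0,0],[-2.2,0,0],[-1.6,0,0],[-1.0,0,0],[-0.5,0,0]], jaw=[0,0,0,0,0,0,0,0])

```text
time_s: 14.5
eef_pos: [0.5822, -0.0751, 0.1469]
eef_rot: [0.0, 0.575, 0.818, 0.0]
wrist_force: [-0.0, -1.2, 0.3]
opening: -0.001
grasp_force: 0.3
```

```bash
python3 s.py|head -1
```

```text
t 14.5 q [-0.3304  0.2801  1.6414  0.0002  1.2198 -0.6751] tip rel cart (x,y,z) mm [ 9.5851  0.881  -0.0613] F [-1.1693  0.4178  0.3179]
```

The surface dropped away at the end of that stroke, so the flat's leading edge has passed under the finger. The flat is now roughly -25 degrees from up. I'll press its high (+x) side down to level it, then press it centred.

Emit:
send_rows(dr=[[0,0,0],[0,0,0],[0,0,0],[0,0,0],[0,0,0],[0,0,0],[0,0,0],[0,0,0]], xyz=[[0.25,0,0],[0.25,0,0.1],[0.25,0,0.2],[0.25,0,0.3],[0.25,0,0.4],[0.25,0,0.5],[0.25,0,0.6],[0.25,0,0.65]], jaw=[0,0,0,0,0,0,0,0])

```text
time_s: 15.5
eef_pos: [0.5818, -0.0729, 0.146]
eef_rot: [0.001, 0.575, 0.818, 0.0]
wrist_force: [-18.2, 6.9, 38.9]
opening: -0.001
grasp_force: 19.5
```

```bash
python3 s.py|head -1
```

```text
t 15.5 q [-0.3272  0.2793  1.6446  0.0004  1.2165 -0.6723] tip rel cart (x,y,z) mm [11.6936  0.4872 -1.0188] F [12.5488 14.85   38.8994]
```

The force line passes through the axis, so the edge is locked by friction. I'll follow the arc outward and down instead.

Emit:
send_rows(dr=[[0,0,0],[0,0,0],[0,0,0],[0,0,0],[0,0,0],[0,0,0],[0,0,0],[0,0,0]], xyz=[[0,0,-0.45],[0,0,-0.45],[0.26,0,-0.36],[0.52,0,-0.24],[0.76,0,-0.11],[1.0,0,0.05],[1.0,0,0.05],[1.0,0,0.05]], jaw=[0,0,0,0,0,0,0,0])

```text
time_s: 16.5
eef_pos: [0.5781, -0.0624, 0.1404]
eef_rot: [-0.001, 0.575, 0.818, 0.001]
wrist_force: [-3.2, 7.0, 10.1]
opening: -0.001
grasp_force: 5.2
```

```bash
python3 s.py|head -1
```

```text
t 16.5 q [-0.313   0.2767  1.6602  0.0026  1.2056 -0.6585] tip rel cart (x,y,z) mm [22.9065  0.5387 -6.5533] F [ 7.7002  0.7338 10.1409]
```

Emit:
send_rows(dr=[[0,0,0],[0,0,0],[0,0,0],[0,0,0],[0,0,0],[0,0,0],[0,0,0],[0,0,0]], xyz=[[0,0,-1.3],[-2.3,0,-1.3],[-2.3,0,-0.6],[-2.3,0,-0.35],[-2.3,0,-0.2],[-2.3,0,-0.1],[-2.3,0,0],[-2.3,0,0]], jaw=[0,0,0,0,0,0,0,0])

```text
time_s: 17.5
eef_pos: [0.5857, -0.0857, 0.1404]
eef_rot: [0.0, 0.575, 0.818, -0.0]
wrist_force: [-3.2, -0.2, 5.9]
opening: 0.001
grasp_force: 2.5
```

```bash
python3 s.py|head -1
```

```text
t 17.5 q [-0.3453  0.2982  1.6328 -0.0005  1.2107 -0.6898] tip rel cart (x,y,z) mm [-1.5831  1.1403 -6.5617] F [0.8822 3.1121 5.8666]
```

Emit:
send_rows(dr=[[0,0,0],[0,0,0],[0,0,0],[0,0,0],[0,0,0],[0,0,0],[0,0,0],[0,0,0]], xyz=[[0.1,0,0.1],[0.1,0,0.1],[0.1,0,-0.6],[1.1,0,-0.6],[1.1,0,-0.25],[1.1,0,-0.1],[1.1,0,-0.04],[1.1,0,-0.04]], jaw=[0,0,0,0,0,0,0,0])

```text
time_s: 18.5
eef_pos: [0.5817, -0.0746, 0.1405]
eef_rot: [-0.001, 0.575, 0.818, 0.0]
wrist_force: [-3.7, 2.9, 6.8]
opening: 0.001
grasp_force: 3.6
```

```bash
python3 s.py|head -1
```

```text
t 18.5 q [-0.3302  0.2877  1.6461  0.0007  1.2093 -0.675 ] tip rel cart (x,y,z) mm [10.1699  1.2362 -6.5365] F [3.9228 2.5222 6.7657]
```

Emit:
send_rows(dr=[[0,0,0],[0,0,0],[0,0,0],[0,0,0],[0,0,0],[0,0,0],[0,0,0],[0,0,0]], xyz=[[0,0,-0.6],[-1.0,0,-0.6],[-2.0,0,-0.6],[-2.0,0,-0.25],[-2.0,0,-0.1],[-2.0,0,-0.05],[-2.0,0,0],[-2.0,0,0]], jaw=[0,0,0,0,0,0,0,0])

```text
time_s: 19.5
eef_pos: [0.5888, -0.0942, 0.1404]
eef_rot: [0.0, 0.575, 0.818, -0.0]
wrist_force: [-2.0, -0.0, 2.7]
opening: -0.003
grasp_force: 1.9
```

```bash
python3 s.py|head -1
```

```text
t 19.5 q [-0.3573  0.3072  1.6212 -0.0003  1.2131 -0.7016] tip rel cart (x,y,z) mm [-10.6647   0.9776  -6.5955] F [0.6385 1.9281 2.7282]
```

Both sides of the flat read -6.54 and -6.60 mm, so it is level to well under a degree. Next I lift out and go behind the hatch.

Emit:
send_rows(dr=[[0,0,0],[0,0,0],[0,0,0],[0,0,0],[0,0,0],[0,0,0],[0,0,0],[0,0,0]], xyz=[[0,0,-5],[0,0,-10.5],[0,0,-16],[2,0,-18.5],[7.5,0,-18.5],[13,0,-18.5],[17,0,-18.5],[17,0,-18.5]], jaw=[0,0,0,0,0,0,0,0])

```text
time_s: 20.5
eef_pos: [0.5306, 0.0687, 0.3252]
eef_rot: [-0.0, 0.574, 0.819, 0.001]
wrist_force: [0.3, 0.7, 0.3]
opening: -0.005
grasp_force: 0.0
```

Emit:
send_rows(dr=[[0,0,0],[0,0,0],[0,0,0],[0,0,0],[0,0,0],[0,0,0],[0,0,0],[0,0,0]], xyz=[[0,0,3],[0,0,6],[0,0,6],[0,0,6],[0,0,6],[0,0,6],[0,0,6],[0,0,6]], jaw=[0,0,0,0,0,0,0,0])

```text
time_s: 21.5
eef_pos: [0.5315, 0.0659, 0.2653]
eef_rot: [0.0, 0.576, 0.818, 0.0]
wrist_force: [-0.0, 0.1, 0.9]
opening: 0.001
grasp_force: 0.0
```

```bash
python3 s.py|head -1; python3 - <<'E'
from h import *
a=ctrl.camera("scene");b=ctrl.camera("top")
a=cv2.resize(a[110:310,190:390,::-1],(400,400),interpolation=3)
b=cv2.resize(b[110:310,270:470,::-1],(400,400),interpolation=3)
cv2.imwrite("pics/m5.png",np.hstack([a,b]))
E
```

```text
t 21.5 q [-0.0984  0.0558  1.6523  0.      1.4332 -0.4427] tip rel cart (x,y,z) mm [159.342    1.8775 118.2906] F [0.1039 0.0098 0.9208]
```

View pics/m5.png

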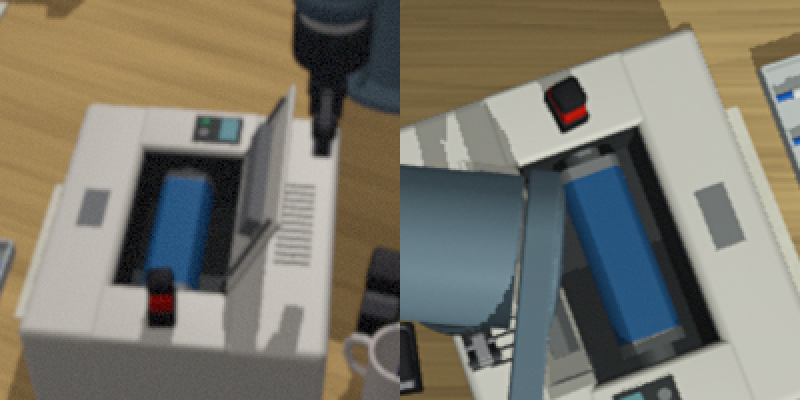

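The finger is behind the hatch, with its tip at scene (351,187), the hatch still leaning back and the flat facing up on the drum. I'll push the hatch forward gently.

Emit:
send_rows(dr=[[0,0,0],[0,0,0],[0,0,0],[0,0,0],[0,0,0],[0,0,0],[0,0,0],[0,0,0]], xyz=[[-1.5,0,0],[-2.5,0,0],[-3.5,0,0],[-4.5,0,0],[-5.5,0,0.1],[-6.3,0,0.3],[-7.1,0,0.6],[-7.8,0,1.0]], jaw=[0,0,0,0,0,0,0,0])

```text
time_s: 22.6
eef_pos: [0.5579, -0.008, 0.2548]
eef_rot: [-0.0, 0.576, 0.818, -0.0]
wrist_force: [-0.8, 0.6, 2.1]
opening: -0.002
grasp_force: 0.6
```

```bash
python3 s.py|head -1
```

```text
t 22.6 q [-0.2271  0.1147  1.6101  0.      1.4168 -0.5712] tip rel cart (x,y,z) mm [ 80.874    1.5043 107.7966] F [0.8028 0.6144 2.1239]
```

Emit:
send_rows(dr=[[0,0,0],[0,0,0],[0,0,0],[0,0,0],[0,0,0],[0,0,0],[0,0,0],[0,0,0]], xyz=[[-1.3,0,0],[-2.5,0,0.2],[-3.7,0,0.55],[-4.8,0,1.05],[-5.9,0,1.8],[-6.8,0,2.5],[-7.6,0,3.4],[-8.4,0,4.4]], jaw=[0,0,0,0,0,0,0,0])

```text
time_s: 23.6
eef_pos: [0.5863, -0.087, 0.2104]
eef_rot: [-0.0, 0.576, 0.818, 0.0]
wrist_force: [0.5, 0.8, 0.4]
opening: 0.001
grasp_force: 0.3
```

```bash
python3 s.py|head -1
```

```text
t 23.6 q [-0.3475  0.2278  1.5706  0.0001  1.3433 -0.6918] tip rel cart (x,y,z) mm [-3.0796  1.0142 63.3823] F [ 0.5676 -0.703   0.4282]
```

Emit:
send_rows(dr=[[0,0,0],[0,0,0],[0,0,0],[0,0,0],[0,0,0],[0,0,0],[0,0,0],[0,0,0]], xyz=[[-0.6,0,1.0],[-1.1,0,2.2],[-1.4,0,3.0],[-1.4,0,3.6],[-1.4,0,4.0],[-1.4,0,4.3],[-1.4,0,4.5],[-1.4,0,4.65]], jaw=[0,0,0,0,0,0,0,0])

```text
time_s: 24.6
eef_pos: [0.591, -0.0998, 0.1647]
eef_rot: [0.0, 0.576, 0.818, 0.0]
wrist_force: [0.4, -1.1, 0.6]
opening: 0.004
grasp_force: 0.2
```

```bash
python3 s.py|head -1
```

```text
t 24.6 q [-0.3651  0.2863  1.5949 -0.      1.26   -0.7094] tip rel cart (x,y,z) mm [-16.7294   0.7694  17.7365] F [-1.2222 -0.0329  0.6026]
```

Emit:
send_rows(dr=[[0,0,0],[0,0,0],[0,0,0],[0,0,0],[0,0,0],[0,0,0],[0,0,0],[0,0,0]], xyz=[[0,0,0.05],[0,0,0.1],[0,0,0.15],[0,0,0.2],[0,0,0.25],[0,0,0.3],[0,0,0.35],[0,0,0.35]], jaw=[0,0,0,0,0,0,0,0])

```text
time_s: 25.6
eef_pos: [0.5911, -0.0998, 0.1632]
eef_rot: [0.0, 0.575, 0.818, 0.0]
wrist_force: [-5.4, 1.9, 13.5]
opening: 0.001
grasp_force: 6.5
```

```bash
python3 s.py|head -1
```

```text
t 25.6 q [-0.365   0.2877  1.5963 -0.0001  1.2566 -0.7094] tip rel cart (x,y,z) mm [-16.7361   0.6781  16.2352] F [ 3.5691  4.4516 13.4549]
```

The hatch stops firmly at 47.0 mm with 13 N, which is the shut height. I'll lift clear and look.

Emit:
send_rows(dr=[[0,0,0],[0,0,0],[0,0,0],[0,0,0],[0,0,0],[0,0,0],[0,0,0],[0,0,0]], xyz=[[0,0,-1],[0,0,-5],[0,0,-10],[0,0,-15],[5,0,-18],[10,0,-18],[16,0,-18],[22,0,-18]], jaw=[0,0,0,0,0,0,0,0])

```text
time_s: 26.6
eef_pos: [0.5159, 0.1087, 0.3413]
eef_rot: [0.0, 0.576, 0.818, 0.0]
wrist_force: [0.1, 0.4, 0.4]
opening: -0.001
grasp_force: 0.0
```

Emit:
send_rows(dr=[[0,0,0],[0,0,0],[0,0,0],[0,0,0],[0,0,0],[0,0,0],[0,0,0],[0,0,0]], xyz=[[5,0,0],[10,0,0],[15,0,0],[15,0,0],[15,0,0],[15,0,0],[15,0,0],[15,0,0]], jaw=[0,0,0,0,0,0,0,0])

```text
time_s: 27.6
eef_pos: [0.4664, 0.2478, 0.3411]
eef_rot: [-0.0, 0.576, 0.817, -0.0]
wrist_force: [0.3, -0.7, 0.6]
opening: -0.004
grasp_force: 0.0
```

```bash
python3 s.py|head -1; python3 - <<'E'
from h import *
a=ctrl.camera("scene");b=ctrl.camera("top")
a=cv2.resize(a[110:350,120:420,::-1],(400,320),interpolation=3)
b=cv2.resize(b[100:380,200:550,::-1],(400,320),interpolation=3)
cv2.imwrite("pics/m6.png",np.hstack([a,b]))
E
```

```text
t 27.6 q [ 0.2634 -0.0013  1.5615 -0.      1.5815 -0.0794] tip rel cart (x,y,z) mm [352.5436   2.9811 194.0709] F [-0.7429 -0.0049  0.6118]
```

View pics/m6.png

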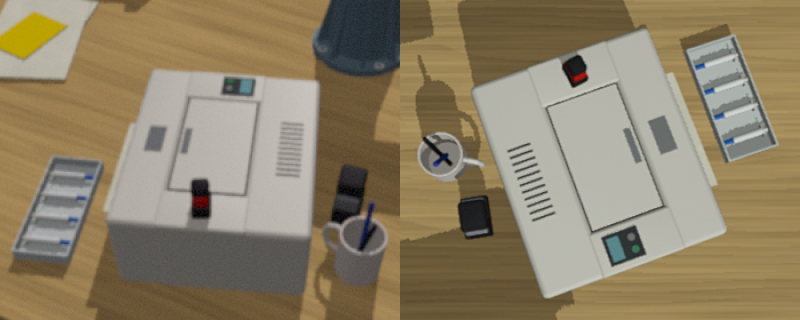

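The hatch lies flush in the printer's top (centred at about (605,158) in the right-hand view). The stamps, tray and mug have not moved, and the arm is clear.

```bash
python3 -c "
from bench import ctrl
print(ctrl.hand_in())"
```

```text
the job is handed in; nothing more can be done
None
```

The cartridge's flat now faces straight up (level to under a degree by feel), the hatch is fully shut, the stamps, syringe tray and mug are where they were, and the job was handed in at about 28 s; one press on the drum peaked at about 39 N vertically (about 43 N in total) through the fingertip.

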